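# Load a drilling board with collars and hold it out over the step

## Task

Thread the two steel collars onto the post of the drilling board, the wide one first and the narrow one on top of it, each fully home. Then slide the board outward along the grey step, without lifting it, until the line scribed across it lies along the step's outer edge; loaded like this it would tip over the edge, so finish while still holding the board flat on the step and do not let go. Leave the other things on the bench where they are.

Things in the scene. Friction and masses are not known exactly. Their poses are not given: they have to be found in the camera images.
- edge (a point): Middle of the outer top edge of the fixed grey steel step (300 mm long, 140 wide, 60 high, level, standing on the bench). Its x axis points horizontally outward, off the edge; its y axis runs along the edge, z up. The step reaches from here 300 mm back along -x.
- line (a point): Middle of the dark line scribed across the upper face of the loose pale wooden board (300 long, 70 wide, 15 mm thick, 0.29 kg), which starts on the step, line 125 to 150 mm inside the edge, up to 0.12 rad askew. x along the board to its outer (post) end, y across, z up. Outer end 160 mm from the line, inner end 140 mm. Plain sliding friction, a few newtons.
- post_foot (a point): Foot of the upright steel post (14 mm diameter, 50 mm high, its top 4 mm tapered to 9 mm) on the board's upper face, 125 mm outward of the line on the board's centre line and 35 mm from its outer end; axes as for the line. At the start the step supports the board under the post.
- block (a point): Centre of the wooden grip block fixed to the board near its inner end, 105 mm inward of the line: 40 mm long along the board, 26 mm wide across it, 38 mm high; its underside is on the board's upper face. Axes as for the line.
- wide_center (a point): Centre (half-way up) of the wide steel collar: a loose ring 52 mm outside diameter, 18 mm bore diameter, 18 mm high, about 0.26 kg, lying flat on the bench, axis upright (z).
- narrow_center (a point): Centre (half-way up) of the narrow steel collar: a loose ring 36 mm outside diameter, 18 mm bore diameter, 22 mm high, about 0.13 kg, lying flat on the bench, axis upright (z).
- slug: Bystander: solid steel disc with no hole, 42 mm diameter, 20 mm high, lying near the collars; origin at the centre of its underside.
- screwdriver: Bystander: black-handled screwdriver, 190 mm long, lying flat; origin about under its middle.
- padlock: Bystander: brass padlock lying flat, body 45 x 50 x 22 mm with a steel shackle; origin under its body.
- lock_cylinder: Bystander: brass door-lock cylinder, 65 mm long, 31 mm high; origin under its middle.
- oil_can: Bystander: upright aluminium can, 52 mm diameter, 130 mm high; origin at the centre of its underside.
- cup: Bystander: grey plastic cup, 70 mm across, 45 mm high; origin at the centre of its underside.
- tray: Bystander: black parts tray 110 x 150 x 30 mm; origin at the centre of its underside.
Mind the look-alikes: they are no part of the job. Leave any orange or purple look-alike of the part that bears wide_center alone.

How it is judged:
By the outcome, as a careful person would: the job done as asked, in the order asked, and still so for the second after the job is handed in, while the arm keeps its last pose, push and grip.
It also fails if it takes over 67 s, if anything falls off the work surface, if the arm or the gripper's body presses on something with over 40 N, if the wrist force passes 120 N, or if a joint passes its speed limit or range.

## Robot

A 6-joint arm with a two-finger parallel gripper is mounted at the origin on the work surface. World frame = base frame: x ahead of the robot, y to its left, z up, the work surface at z = 0. Lengths are in mm, angles in rad, forces in N, time in s.
With the tool pointing down it reaches from about 350 to 975 mm from the base axis. Payload 7.1 kg.
Tool frame: the origin (TCP) lies midway between the tips of the shut fingers; the grasp point (between the pads) lies 19 mm behind it (ctrl.hold_point_z is the distance from the TCP to the grasp point, in mm); x points along the fingers, y is the direction in which the jaws open and shut, and the axes are right-handed (so a half turn about x gives the same grasp; the last joint's range is limited). The gripper opens to 88 mm and grips with 3 to 60 N. Pads are 20 mm wide; open, the fingers measure 115 mm over their backs; the gripper's body (75 mm by 178 mm) begins 61 mm behind the grasp point.
Start: joints at [-1.26, 0.423, 1.63, -0, 1.089, -0.019], TCP at [202.426, -591.294, 222.675] pointing down, gripper open.
Joint ranges: [-3, 3], [-0.9, 2.11], [0.09, 2.58], [-1.31, 4.45], [0.11, 2.69], [-2.54, 2.54]. Speed limits (rad/s): [2.39, 2.39, 3.01, 3.14, 3.14, 3.14].

## Interface

Orientations are given as a rotation vector (axis times angle).
In Python, from workcell import ctrl, get_image, calibration gives the robot as it stands.
- The arm moves only by the tool move_arm, never from a script. Its argument "rows" is a list of rows, each a list of 5 numbers: the shift along the world's x, y, z in mm, then the turn about the world's z in rad, then the closure, from -1 (fully open) to 1 (shut). In form: [[tx, ty, tz, roll, jaw], ...]. A call has 1 to 12 rows; each row is the pose to reach, as a shift and turn from the pose measured when the call began; what a row does not reach only later rows make up. A row lasts 1/8 s, in which the tool goes at most 62.5 mm and 10.7 degrees, less where a joint would pass 70% of its speed; a pose out of reach is approached as far as the arm can. A call with a gripper value outside its range is refused whole. The fingers move at their own pace and stop on an object; the grip force is fixed at half the most. Time passes only in rows, so rows that repeat a pose let the fingers close. It gives the time, the measured TCP pose, the force and the opening at its end, in the units of the state.
- ctrl.get_obs(): the state, without advancing time (a new reading comes with each control period).
- get_image(name): name is "scene" or "top"; returns the picture (480x640x3 uint8, blue, green, red); there is no depth.
- calibration(name): a dict with "fx", "fy", "cx", "cy" (pixels), "D" ([k1, k2, p1, p2, k3] as OpenCV has them; the pictures are not rectified), "view" (4x4, takes a point from world to camera coordinates). Camera axes: x right, y up, looking along -z (the intrinsics and any distortion apply to the point x, -y, -z); pixel columns grow to the right and rows downward; lengths in mm; the calibration is good to about 2 mm. A picture is of the moment at which its call begins. calibration takes no time and is no camera call.
- ctrl.close_job(): hands the job in, once; it reports no verdict.
The state is a dict: "t": time; "qpos": joint angles; "qvel": joint speeds; "joint_torque": joint torques, N m; "ee_pos": TCP position; "orientation": TCP orientation; "ft_force": force on the tool from outside, world axes, zero at the start; "moment": the same for the moment, N m; "width": finger opening in mm.
Only numpy, scipy, OpenCV 4.12 (cv2) and the standard library are available. Lean on these libraries where they do the work, as an engineer would, in place of code of your own. Each camera call takes 0.05 s, during which the arm holds its last target.

## Working session

There is one attempt and no reset: what is moved stays moved. The work goes in short steps, Python scripts to look and compute and a tool call to move; the robot and the scene stay as the last step left them, time stands still between calls to the robot, and variables do not carry over. Pictures are saved under pics/ and viewed, and the job is handed in when it is done.

Besides the shell and the picture viewer there is one more tool, called after "Call:" as a command line: name --pt "numbers of a row" for each row, then --argument value for the rest. move_arm: Moves the arm, as the interface text tells. Its arguments: {"type":"object","properties":{"rows":{"type":"array"}},"required":["rows"]}

```bash
mkdir -p pics
cat > h.py <<'E'
import numpy as np,cv2
from workcell import ctrl,get_image,calibration
def cam(n):
    c=calibration(n);K=np.array([[c["fx"],0,c["cx"]],[0,c["fy"],c["cy"]],[0,0,1.]]);return K,np.array(c["D"],float),np.array(c["view"],float)
def ray(n,uv):
    K,D,V=cam(n)
    p=cv2.undistortPoints(np.array(uv,float).reshape(-1,1,2),K,D).reshape(-1,2)
    d=np.c_[p[:,0],-p[:,1],-np.ones(len(p))]
    R=V[:3,:3];o=-R.T@V[:3,3]
    return o,d@R
def onz(n,uv,z):
    o,d=ray(n,uv);s=(z-o[2])/d[:,2];return o+d*s[:,None]
def proj(n,P):
    K,D,V=cam(n);P=np.array(P,float).reshape(-1,3);q=P@V[:3,:3].T+V[:3,3]
    q=q*[1,-1,-1];return cv2.projectPoints(q,np.zeros(3),np.zeros(3),K,D)[0].reshape(-1,2)
E
python3 - <<'E'
from h import *
for n in("scene","top"):
    cv2.imwrite(f"pics/{n}0.png",get_image(n))
    K,D,V=cam(n);print(n,K[0,0],D,-V[:3,:3].T@V[:3,3],V[:3,:3])
o=ctrl.get_obs();print(o)
E
```

```text
scene 513.8264427735223 [0.04023757 0.         0.         0.         0.        ] [1156.9226053   177.30408787  956.75218657] [[-0.1895794   0.98180532 -0.01086076]
 [-0.80247806 -0.14855997  0.57789178]
 [ 0.56576375  0.1182719   0.81604114]]
top 490.5389780458838 [-0.08163626  0.          0.          0.          0.        ] [ 334.98796918   32.40786125 1119.55989643] [[ 0.00490225 -0.99985648 -0.01621665]
 [ 0.98100665  0.00166388  0.19396697]
 [-0.19391215 -0.01685951  0.98087402]]
{'t': 0.1, 'qpos': array([-1.26002939e+00,  4.23740786e-01,  1.63059053e+00, -4.98076141e-05,
        1.08860975e+00, -1.89791328e-02]), 'qvel': array([ 0.00079142, -0.00186634, -0.00177264,  0.00030971,  0.00110013,
       -0.00046662]), 'joint_torque': array([-1.70308180e-03, -5.45614922e+01, -2.74324733e+01,  6.44608727e-02,
        1.88227231e-02, -1.65923160e-05]), 'ee_pos': array([ 202.24946127, -590.84952461,  222.00324766]), 'orientation': array([ 2.04314306,  0.34138576, -2.04363953]), 'ft_force': array([-0.19044912,  0.08541023, -0.41697777]), 'moment': array([ 0.02959972, -0.02260396, -0.0043316 ]), 'width': 88.00161983661118}
```

View pics/scene0.png

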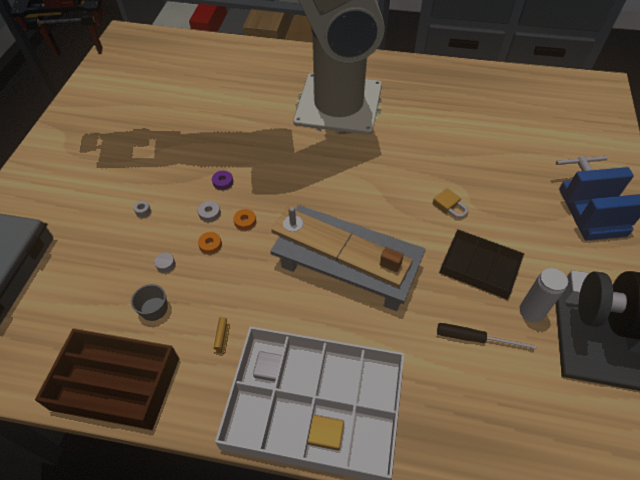

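View pics/top0.png

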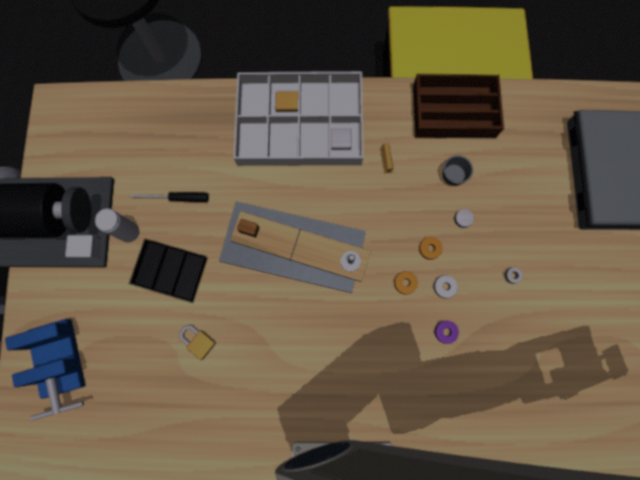

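Run:
```python
from h import *
t=cv2.imread("pics/top0.png");s=cv2.imread("pics/scene0.png")
a=cv2.resize(t[190:310,210:530],None,fx=2.5,fy=2.5,interpolation=3)
b=cv2.resize(s[160:310,120:440],None,fx=2.5,fy=2.0,interpolation=3)
cv2.imwrite("pics/z1.png",np.vstack([a,b]))
```

```text
(no output)
```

View pics/z1.png

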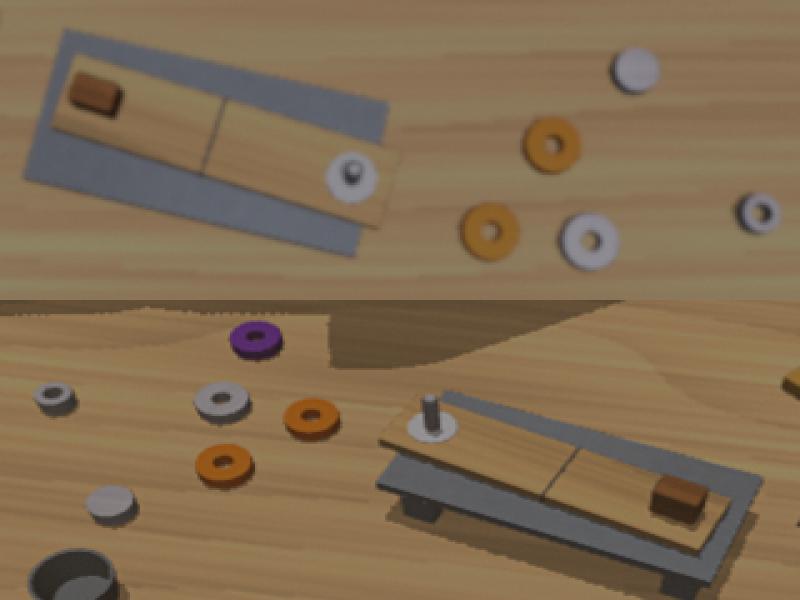

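```bash
cat > m.py <<'E'
from h import *
import sys
def ring(n,im,uv,r,sat=60,v=95):
    h=cv2.cvtColor(im,cv2.COLOR_BGR2HSV);x,y=uv
    m=((h[...,1]<sat)&(h[...,2]>v)).astype(np.uint8)
    w=np.zeros_like(m);cv2.circle(w,(int(x),int(y)),r,1,-1);m*=w
    c=max(cv2.findContours(m,cv2.RETR_EXTERNAL,cv2.CHAIN_APPROX_NONE)[0],key=cv2.contourArea)
    hu=cv2.convexHull(c);M=cv2.moments(hu);return np.array([M["m10"]/M["m00"],M["m01"]/M["m00"]]),cv2.boundingRect(c),cv2.contourArea(hu)
E
python3 - <<'E'
from m import *
t=cv2.imread("pics/top0.png");s=cv2.imread("pics/scene0.png")
hs=cv2.cvtColor(t,cv2.COLOR_BGR2HSV)
for p in[(446,278),(446,300),(464,218),(310,220),(350,262),(330,250)]:print(p,hs[p[1],p[0]])
for nm,z,ut,us,zz in[("wide",9,(446,287),(208,211),0),("narrow",11,(514,275),(142,209),0),("slug",10,(464,218),(164,262),0)]:
    for n,im,u in(("top",t,ut),("scene",s,us)):
        c,b,a=ring(n,im,u,17);print(nm,n,c,b,a,onz(n,c,z)[0])
E
```

```text
(446, 278) [133  16 144]
(446, 300) [ 16  99 137]
(464, 218) [137  16 141]
(310, 220) [114  25 103]
(350, 262) [130  14  56]
(330, 250) [ 19  98 138]
wide top [446.08424463 286.16686918] (435, 275, 23, 24) 411.5 [ 449.42084011 -239.11372754    9.        ]
wide scene [208.04859813 208.88535826] (198, 201, 22, 17) 267.5 [ 440.88670826 -240.56656284    9.        ]
narrow top [514.58465608 274.89065256] (507, 267, 16, 17) 189.0 [ 474.7718229  -398.11390115   11.        ]
narrow scene [140.7257384 206.0745429] (134, 201, 15, 11) 118.5 [ 463.41063421 -400.02780247   11.        ]
slug top [464.68963118 217.47320807] (456, 209, 18, 19) 239.5 [ 609.80726367 -289.81339843   10.        ]
slug scene [163.37431048 260.07722616] (154, 253, 20, 15) 211.5 [ 600.27366713 -291.60271432   10.        ]
```

Run:
```python
from h import *
t=cv2.imread("pics/top0.png");s=cv2.imread("pics/scene0.png")
a=cv2.resize(t[195:300,215:375],None,fx=5,fy=5,interpolation=3)
b=cv2.resize(s[195:315,265:425],None,fx=5,fy=5,interpolation=3)
cv2.imwrite("pics/z2.png",a);cv2.imwrite("pics/z3.png",b)
c=[cv2.resize(im[y-20:y+20,x-20:x+20],(266,266),interpolation=3) for im,p in((t,[(446,287),(514,275),(464,218)]),(s,[(208,211),(142,209),(164,262)])) for x,y in p]
cv2.imwrite("pics/z4.png",np.vstack([np.hstack(c[:3]),np.hstack(c[3:])]))
```

```text
(no output)
```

View pics/z2.png

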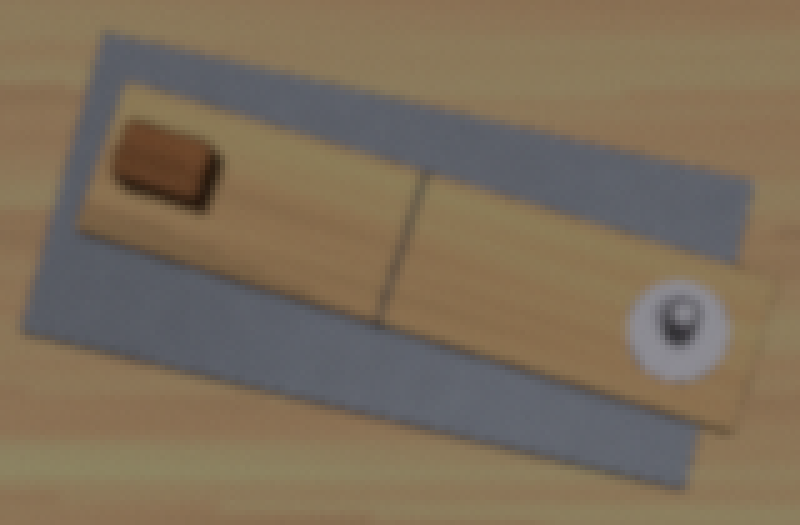

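View pics/z3.png

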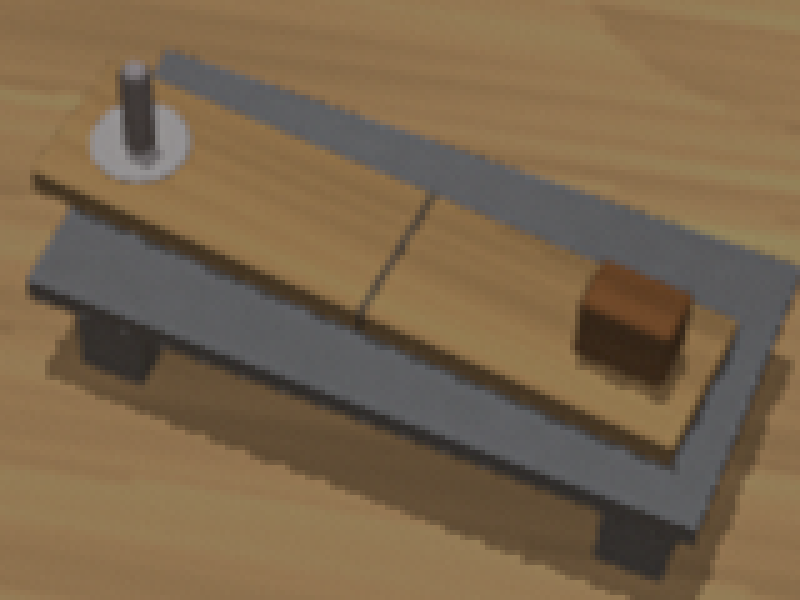

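View pics/z4.png

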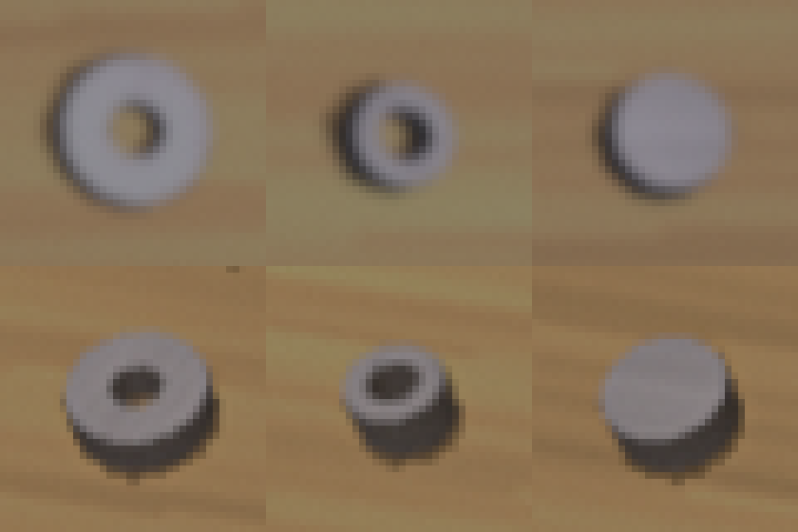

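Run:
```python
from m import *
t=cv2.imread("pics/top0.png");s=cv2.imread("pics/scene0.png")
for nm,z,ut,us in[("wide",18,(446,287),(208,211)),("narrow",22,(514,275),(142,209)),("slug",20,(464,218),(164,262))]:
    for n,im,u in(("top",t,ut),("scene",s,us)):
        c,b,a=ring(n,im,u,17);print(nm,n,onz(n,c,z)[0].round(1))
T=lambda p:np.array(p)/5+[215,195]-.4
S=lambda p:np.array(p)/5+[265,195]-.4
f=lambda n,p,z:onz(n,p,z)[:,:2].round(1).tolist()
print("top corners",f("top",T([(128,85),(78,233),(735,432),(778,280)]),75))
print("line",f("top",T([(427,172),(379,322)]),75),f("scene",S([(434,193),(361,310)]),75))
print("edge",f("top",T([(752,180),(685,490)]),60),f("scene",S([(168,52),(30,285)]),60))
print("back",f("top",T([(105,33),(24,332)]),60),f("scene",S([(800,264),(693,532)]),60))
print("post top",f("top",T([(682,312)]),125),f("scene",S([(134,68)]),125))
print("disc",f("top",T([(678,331)]),75),f("scene",S([(140,143)]),75))
print("block",f("top",T([(135,118),(118,178),(205,203),(217,145)]),113),f("scene",S([(604,262),(584,308),(669,340),(692,292)]),113))
```

```text
wide top [ 448.5 -236.9   18. ]
wide scene [ 447.7 -236.6   18. ]
narrow top [ 473.4 -393.8   22. ]
narrow scene [ 471.5 -393.3   22. ]
slug top [ 607.3 -286.9   20. ]
slug scene [ 606.2 -286.6   20. ]
top corners [[606.3, 223.3], [539.7, 242.8], [453.6, -42.4], [519.5, -61.8]]
line [[567.1, 90.6], [500.8, 110.5]] [[499.5, 111.5], [564.8, 91.1]]
edge [[567.0, -52.3], [430.1, -21.7]] [[431.3, -20.4], [567.7, -50.8]]
back [[634.4, 237.3], [498.2, 268.0]] [[497.4, 269.0], [635.4, 236.9]]
post top [[497.3, -17.7]] [[495.0, -18.2]]
disc [[497.2, -18.4]] [[495.9, -18.2]]
block [[582.0, 212.8], [556.0, 219.1], [545.2, 181.8], [570.3, 177.5]] [[549.6, 186.6], [573.2, 181.5], [582.2, 216.0], [557.8, 222.6]]
```

Run:
```python
from h import *
from scipy.spatial.transform import Rotation as R
o=ctrl.get_obs();print(R.from_rotvec(o["orientation"]).as_matrix().round(3),o["ee_pos"],o["t"],o['qpos'])
K=o["ee_pos"];print(np.array([448,-236.8,3])-K, "angle board",np.arctan2(.957,.29),"step",np.arctan2(.975,.221))
```

```text
[[-0.     0.324 -0.946]
 [ 0.001 -0.946 -0.324]
 [-1.    -0.001  0.   ]] [ 202.24946127 -590.84952461  222.00324766] 0.1 [-1.26002939e+00  4.23740786e-01  1.63059053e+00 -4.98076141e-05
  1.08860975e+00 -1.89791328e-02]
[ 245.75053873  354.04952461 -219.00324766] angle board 1.2765617616837088 step 1.3478960944665208
```

Call:
move_arm --pt "60 85 0 0 -0.6" --pt "120 170 0 0 -0.6" --pt "180 260 0 0 -0.6" --pt "246 354 0 0 -0.6" --pt "246 354 -40 0 -0.6" --pt "246 354 -90 0 -0.6" --pt "246 354 -130 0 -0.6" --pt "246 354 -150 0 -0.6" --pt "246 354 -150 0 -0.6" --pt "246 354 -150 0 -0.6" --pt "246 354 -150 0 -0.6"

```text
t: 1.48
ee_pos: [449.1, -238.4, 74.0]
orientation: [2.046, 0.338, -2.04]
ft_force: [-0.3, 0.2, 0.3]
width: 70.3
```

Call:
move_arm --pt "-1 1.5 -25 0 -0.6" --pt "-1 1.5 -45 0 -0.6" --pt "-1 1.5 -60 0 -0.6" --pt "-1 1.5 -68 0 -0.6" --pt "-1 1.5 -71 0 -0.6" --pt "-1 1.5 -71 0 -0.6" --pt "-1 1.5 -71 0 -0.6"

```text
t: 2.35
ee_pos: [448.5, -237.1, 3.4]
orientation: [2.046, 0.337, -2.04]
ft_force: [-0.2, -0.1, 0.2]
width: 70.2
```

Run:
```python
from h import *
t=get_image("top");s=get_image("scene");cv2.imwrite("pics/g1.png",np.hstack([cv2.resize(t[230:340,390:500],(400,400)),cv2.resize(s[150:270,150:270],(400,400))]))
print(ctrl.get_obs()["ee_pos"],ctrl.get_obs()["ft_force"])
```

```text
[ 448.39522824 -237.01941734    3.38456518] [ 0.95988102 -1.02258185  0.43418153]
```

View pics/g1.png

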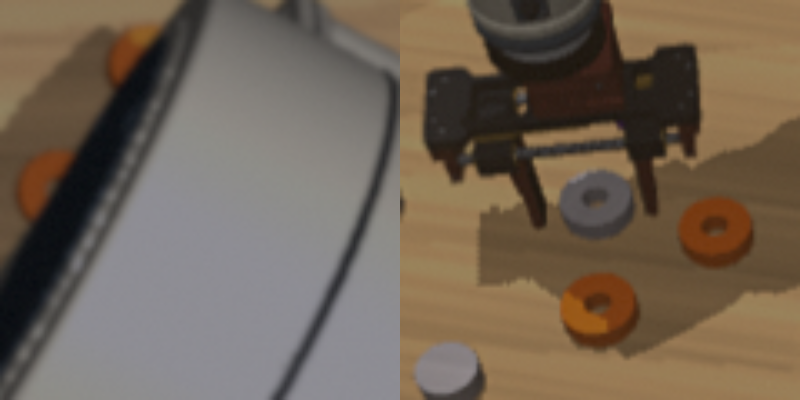

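The wide ring (at about 597,200 in the enlarged scene crop) sits centred between the fingertips (537,225 and 650,212). I'm closing the jaws on it.

Call:
move_arm --pt "0 0 0 0 1" --pt "0 0 0 0 1" --pt "0 0 0 0 1" --pt "0 0 0 0 1" --pt "0 0 0 0 1" --pt "0 0 0 0 1" --pt "0 0 0 0 1" --pt "0 0 0 0 1"

```text
t: 3.45
ee_pos: [448.3, -236.9, 3.5]
orientation: [2.046, 0.337, -2.04]
ft_force: [-1.2, 2.6, 5.0]
width: 52.0
```

Call:
move_arm --pt "0 0 40 0 1" --pt "0 0 90 0 1" --pt "0 0 140 0 1" --pt "12 50 145 0 1" --pt "24 105 145 0 1" --pt "36 160 145 0 1" --pt "44 200 145 0 1" --pt "48 218.5 145 0 1" --pt "48 218.5 145 0 1" --pt "48 218.5 145 0 1" --pt "48 218.5 145 0 1" --pt "48 218.5 145 0 1"

```text
t: 4.95
ee_pos: [496.2, -19.1, 148.4]
orientation: [2.047, 0.336, -2.041]
ft_force: [-0.8, 0.8, -3.5]
width: 51.4
```

Run:
```python
from h import *
t=get_image("top");s=get_image("scene");cv2.imwrite("pics/g2s.png",s);cv2.imwrite("pics/g2t.png",t)
cv2.imwrite("pics/g2.png",np.hstack([cv2.resize(t[200:320,290:410],(400,400)),cv2.resize(s[130:250,230:350],(400,400))]))
print(ctrl.get_obs()["ee_pos"],ctrl.get_obs()["ft_force"])
```

```text
[496.22772704 -18.86485869 148.44562298] [-0.42010938 -0.68130025 -2.91738588]
```

View pics/g2.png

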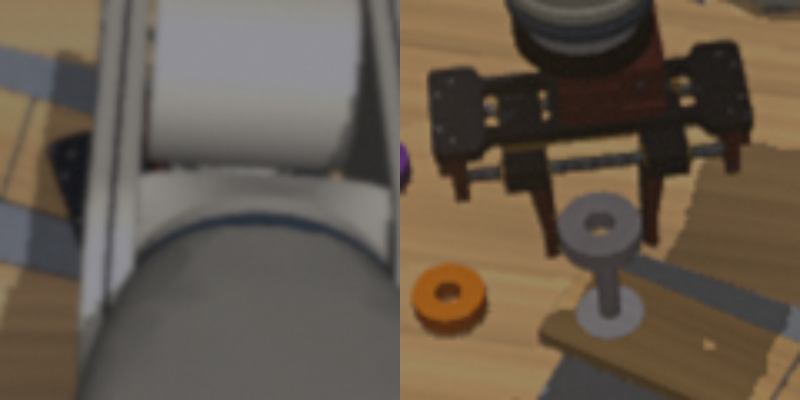

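Run:
```python
from h import *
s=cv2.imread("pics/g2s.png")
cv2.imwrite("pics/g3.png",cv2.resize(s[180:240,265:325],(600,600),interpolation=3))
print(onz("scene",[(289.7,196.6)],163))
print(proj("scene",[(496.3,-18.3,163),(496.3,-18.3,125),(496.3,-18.3,75)]))
```

```text
[[496.11287    -19.40562664 163.        ]]
[[290.21033567 196.74382705]
 [291.2376604  208.67115313]
 [292.50041158 223.34871916]]
```

View pics/g3.png

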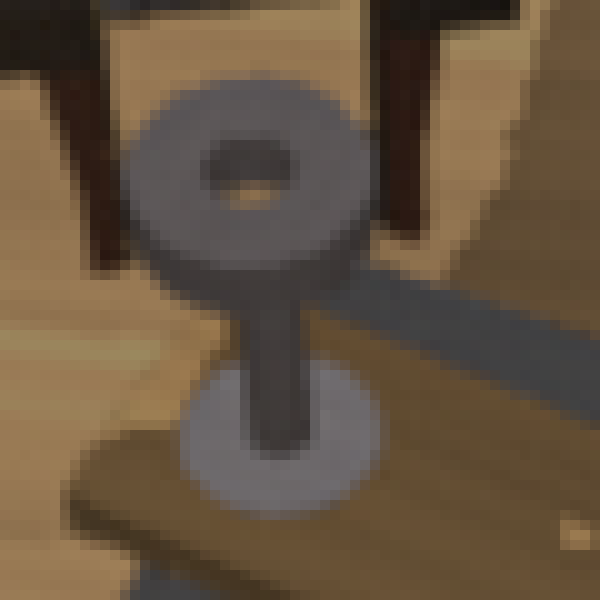

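Call:
move_arm --pt "0.2 0.8 0 0 1" --pt "0.2 0.8 -10 0 1" --pt "0.2 0.8 -18 0 1" --pt "0.2 0.8 -24 0 1" --pt "0.2 0.8 -30 0 1" --pt "0.2 0.8 -36 0 1" --pt "0.2 0.8 -36 0 1"

```text
t: 5.92
ee_pos: [496.1, -18.0, 112.0]
orientation: [2.046, 0.337, -2.042]
ft_force: [0.9, -0.7, -2.9]
width: 51.6
```

Call:
move_arm --pt "0 0 -8 0 1" --pt "0 0 -16 0 1" --pt "0 0 -24 0 1" --pt "0 0 -30 0 1" --pt "0 0 -32.5 0 1" --pt "0 0 -32.5 0 1"

```text
t: 6.68
ee_pos: [496.0, -18.0, 79.3]
orientation: [2.045, 0.337, -2.042]
ft_force: [0.7, 0.5, -3.1]
width: 52.0
```

Open by a small amount and look.

Call:
move_arm --pt "0 0 0 0 -0.5" --pt "0 0 0 0 -0.5" --pt "0 0 0 0 -0.5" --pt "0 0 0 0 -0.5"

```text
t: 7.18
ee_pos: [496.2, -18.0, 79.5]
orientation: [2.046, 0.337, -2.041]
ft_force: [0.2, 0.8, -0.1]
width: 65.7
```

Run:
```python
from h import *
s=get_image("scene");cv2.imwrite("pics/g4.png",cv2.resize(s[180:250,255:335],(800,600),interpolation=3))
```

```text
(no output)
```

View pics/g4.png

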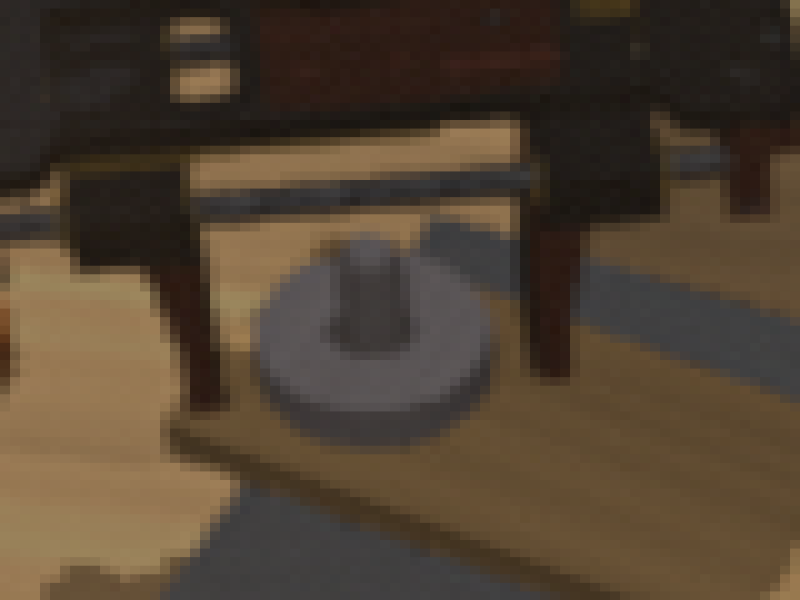

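The wide ring lies flat on the board around the post. Next is the narrow collar.

Call:
move_arm --pt "0 0 40 0 -0.5" --pt "0 0 90 0 -0.5" --pt "-3 -50 100 0 -0.5" --pt "-7 -110 100 0 -0.3" --pt "-11 -170 100 0 -0.3" --pt "-15 -230 100 0 -0.3" --pt "-19 -290 100 0 -0.3" --pt "-22 -345 80 0 -0.3" --pt "-23.6 -375.5 30 0 -0.3" --pt "-23.6 -375.5 -10 0 -0.3" --pt "-23.6 -375.5 -20 0 -0.3" --pt "-23.6 -375.5 -20 0 -0.3"

```text
t: 8.72
ee_pos: [472.6, -393.2, 59.5]
orientation: [2.045, 0.338, -2.042]
ft_force: [1.0, -0.4, -0.0]
width: 57.3
```

Call:
move_arm --pt "0 -0.4 -20 0 -0.3" --pt "0 -0.4 -38 0 -0.3" --pt "0 -0.4 -50 0 -0.3" --pt "0 -0.4 -55.5 0 -0.3" --pt "0 -0.4 -55.5 0 -0.3" --pt "0 -0.4 -55.5 0 -0.3"

```text
t: 9.48
ee_pos: [472.9, -393.8, 4.3]
orientation: [2.045, 0.337, -2.041]
ft_force: [-0.3, 0.5, -0.3]
width: 57.0
```

Run:
```python
from h import *
s=get_image("scene");cv2.imwrite("pics/g5.png",cv2.resize(s[160:240,100:190],(720,640)[::1],interpolation=3)[:600])
```

```text
(no output)
```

View pics/g5.png

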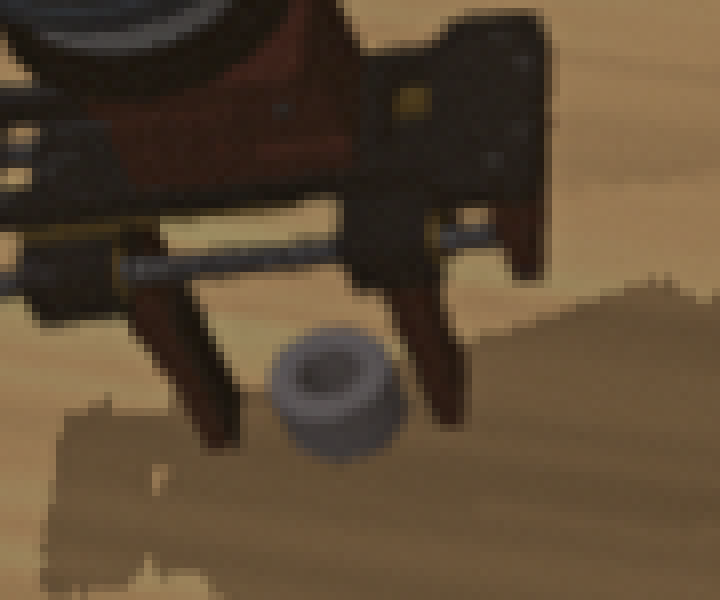

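The narrow ring (about 340,395 in the crop) is between the fingertips. I'll close, lift and carry it to the post.

Call:
move_arm --pt "0 0 0 0 1" --pt "0 0 0 0 1" --pt "0 0 0 0 1" --pt "0 0 0 0 1" --pt "0 0 0 0 1" --pt "0 0 0 0 1" --pt "0 0 0 0 1" --pt "0 0 0 0 1"

```text
t: 10.52
ee_pos: [472.9, -393.8, 4.7]
orientation: [2.046, 0.337, -2.041]
ft_force: [-1.1, 1.8, 5.9]
width: 36.0
```

Call:
move_arm --pt "0 0 40 0 1" --pt "0 0 90 0 1" --pt "0 0 145 0 1" --pt "4 55 145 0 1" --pt "8 115 145 0 1" --pt "12 175 145 0 1" --pt "16 235 145 0 1" --pt "20 295 145 0 1" --pt "22 345 145 0 1" --pt "23.5 375.6 145 0 1" --pt "23.5 375.6 145 0 1" --pt "23.5 375.6 145 0 1"

```text
t: 12.02
ee_pos: [496.4, -18.7, 149.5]
orientation: [2.045, 0.337, -2.041]
ft_force: [-0.3, 0.0, -1.7]
width: 35.8
```

Run:
```python
from h import *
s=get_image("scene");cv2.imwrite("pics/g6.png",cv2.resize(s[180:240,265:325],(600,600),interpolation=3))
o=ctrl.get_obs();p=o["ee_pos"];print(p,o["width"],o["ft_force"])
print((proj("scene",[(496.3,-18.3,p[2]-4.3+22),(496.3,-18.3,p[2]-4.3+22)+np.array([1,0,0]),(496.3,-18.3,p[2]-4.3+22)+np.array([0,1,0])])-[265,180])*10)
```

```text
[496.39489992 -19.0596421  149.53457349] 35.71304218681648 [ 0.65323031  0.0172808  -1.1347368 ]
[[250.91962694 153.70297281]
 [249.82808452 157.39352608]
 [255.73680167 154.38150074]]
```

View pics/g6.png

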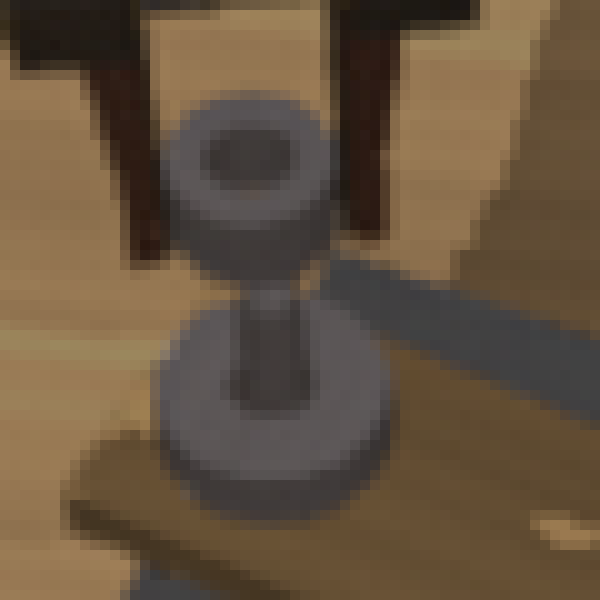

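Call:
move_arm --pt "-0.2 0.8 0 0 1" --pt "-0.2 0.8 -10 0 1" --pt "-0.2 0.8 -18 0 1" --pt "-0.2 0.8 -24 0 1" --pt "-0.2 0.8 -30 0 1" --pt "-0.2 0.8 -34 0 1" --pt "-0.2 0.8 -34 0 1"

```text
t: 12.95
ee_pos: [496.0, -18.2, 115.2]
orientation: [2.045, 0.337, -2.042]
ft_force: [0.9, 0.3, -0.9]
width: 36.1
```

Call:
move_arm --pt "0 0 -6 0 1" --pt "0 0 -12 0 1" --pt "0 0 -16 0 1" --pt "0 0 -17 0 1" --pt "0 0 -17 0 1"

```text
t: 13.58
ee_pos: [496.0, -18.2, 98.2]
orientation: [2.045, 0.337, -2.042]
ft_force: [-0.0, -0.6, -1.3]
width: 35.8
```

Call:
move_arm --pt "0 0 0 0 0" --pt "0 0 0 0 -0.2" --pt "0 0 0 0 -0.2" --pt "0 0 0 0 -0.2"

```text
t: 14.08
ee_pos: [496.1, -18.2, 98.2]
orientation: [2.045, 0.337, -2.042]
ft_force: [-0.5, 0.4, -0.9]
width: 52.8
```

Call:
move_arm --pt "0 0 30 0 -0.2" --pt "0 0 70 0 -0.2" --pt "15 40 80 0.18 -0.2" --pt "30 90 80 0.36 -0.2" --pt "42 140 80 0.54 -0.2" --pt "55 190 80 0.72 -0.2" --pt "67.7 219.3 80 0.9 -0.2" --pt "67.7 219.3 70 0.945 -0.2" --pt "67.7 219.3 50 0.945 -0.2" --pt "67.7 219.3 40 0.945 -0.2" --pt "67.7 219.3 40 0.945 -0.2" --pt "67.7 219.3 40 0.945 -0.2"

```text
t: 15.58
ee_pos: [564.2, 201.1, 138.8]
orientation: [1.428, 1.052, -1.423]
ft_force: [0.9, -0.1, 1.0]
width: 52.8
```

Run:
```python
from h import *
s=get_image("scene");t=get_image("top");cv2.imwrite("pics/g7s.png",s)
cv2.imwrite("pics/g7.png",np.hstack([cv2.resize(s[170:310,260:440],(720,560)),cv2.resize(t[200:300,340:400],(80,560))]))
cv2.imwrite("pics/g7t.png",t)
```

```text
(no output)
```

View pics/g7.png

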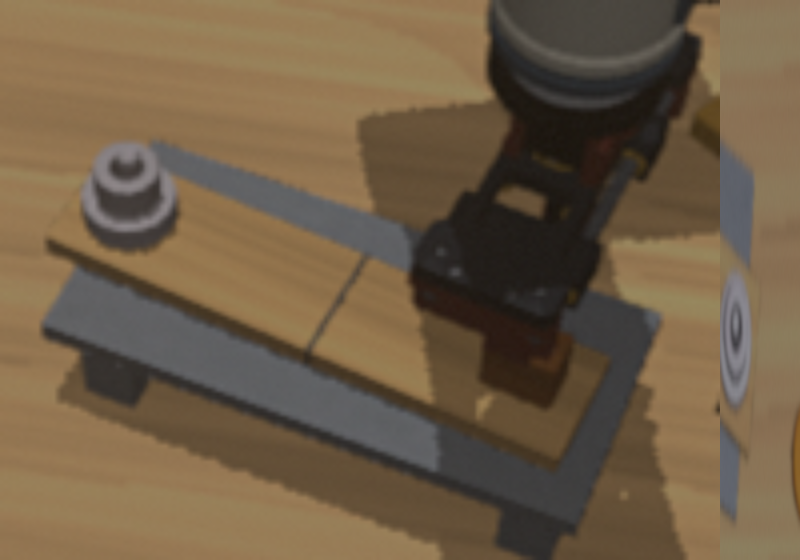

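View pics/g7t.png

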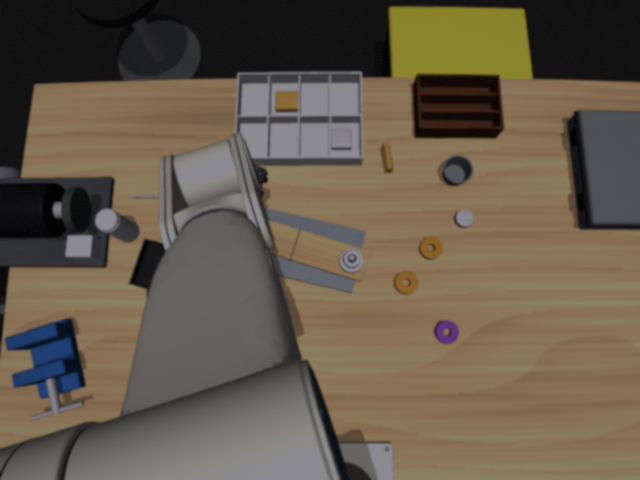

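Both collars are home and stacked: wide below, narrow above, post tip showing at about (128,160) in the crop. The gripper is over the block. Going down to grip it.

Call:
move_arm --pt "0 0 -20 0 -0.2" --pt "0 0 -38 0 -0.2" --pt "0 0 -52 0 -0.2" --pt "0 0 -60 0 -0.2" --pt "0 0 -61.5 0 -0.2" --pt "0 0 -61.5 0 -0.2" --pt "0 0 -61.5 0 -0.2"

```text
t: 16.55
ee_pos: [564.7, 201.3, 78.0]
orientation: [1.429, 1.052, -1.422]
ft_force: [-0.2, 0.6, 0.8]
width: 53.1
```

Call:
move_arm --pt "0 0 0 0 1" --pt "0 0 0 0 1" --pt "0 0 0 0 1" --pt "0 0 0 0 1" --pt "0 0 0 0 1" --pt "0 0 0 0 1" --pt "0 0 0 0 1"

```text
t: 17.42
ee_pos: [564.7, 201.3, 78.2]
orientation: [1.429, 1.052, -1.422]
ft_force: [0.1, -0.5, 4.3]
width: 25.9
```

Call:
move_arm --pt "0 0 -1 0 1" --pt "0 0 -2 0 1" --pt "0 0 -2 0 1" --pt "0 0 -2 0 1"

```text
t: 17.92
ee_pos: [564.7, 201.3, 78.1]
orientation: [1.429, 1.052, -1.422]
ft_force: [-7.2, -1.9, 21.2]
width: 25.9
```

Call:
move_arm --pt "-1 -4 -2 0 1" --pt "-3 -10 -2 0.01 1" --pt "-5 -17 -2 0.015 1" --pt "-7.5 -24 -2 0.02 1" --pt "-10 -32 -2 0.025 1" --pt "-12.5 -40 -2 0.03 1" --pt "-15 -48 -2 0.035 1" --pt "-17.5 -56 -2 0.04 1" --pt "-20 -64 -2 0.045 1" --pt "-22.5 -72 -2 0.05 1" --pt "-25 -80 -2 0.055 1" --pt "-25 -80 -2 0.055 1"

```text
t: 19.42
ee_pos: [542.6, 122.6, 78.1]
orientation: [1.396, 1.081, -1.377]
ft_force: [1.3, 5.1, 13.4]
width: 25.8
```

Run:
```python
from h import *
s=get_image("scene");cv2.imwrite("pics/g8s.png",s)
cv2.imwrite("pics/g8.png",cv2.resize(s[170:320,250:440],(760,600),interpolation=3))
```

```text
(no output)
```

View pics/g8.png

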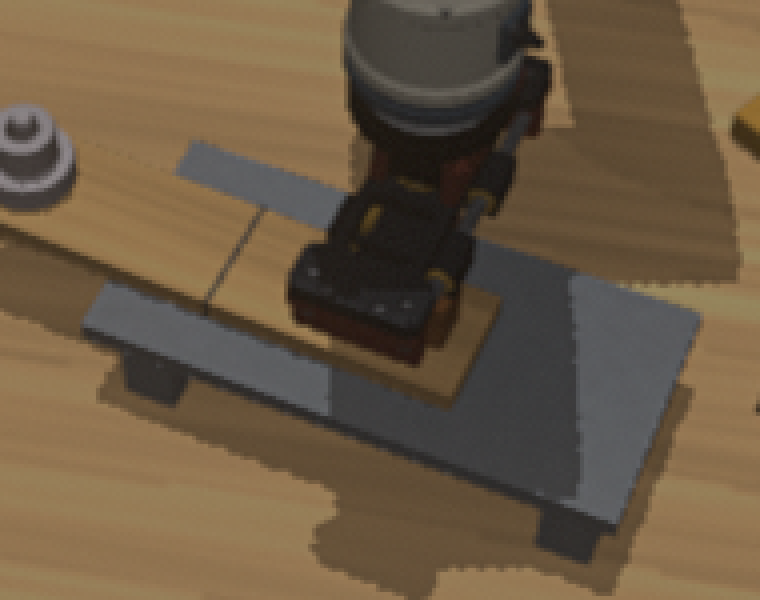

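Run:
```python
from h import *
s=cv2.imread("pics/g8s.png");cv2.imwrite("pics/g9.png",cv2.resize(s[195:260,265:345],None,fx=9,fy=9,interpolation=3))
S=lambda p:np.array(p)/4+[250,170]-.4
l=onz("scene",S([(266,206),(207,307)]),75)[:,:2];e=onz("scene",S([(195,142),(83,327)]),60)[:,:2]
print(l,e,np.linalg.norm(l[0]-l[1]))
# proj of first-measured edge
E0=np.array([[567.3,-51.5],[430.7,-21.0]])
u=E0[0]-E0[1];u/=np.linalg.norm(u);out=np.array([u[1],-u[0]]);print(u,out)
d=l[0]-l[1];print("dist",(l-E0.mean(0))@out,(l-E0.mean(0))@u,"ang",np.arctan2(*d[::-1])-np.arctan2(*u[::-1]))
print(proj("scene",[[*E0[0],60],[*E0[1],60]]), onz("top",[[0,0]],60))
```

```text
[[480.91723606  30.93102892]
 [552.68522646  13.3993916 ]] [[431.53894138 -20.01488706]
 [567.14170715 -51.48094028]] 73.87829690797935
[ 0.97596802 -0.2179138 ] [-0.2179138  -0.97596802]
dist [-61.62605207 -60.15496997] [-32.28787241  41.57577678] ang 3.121679101280428
[[270.32317621 251.40885055]
 [298.00404619 204.75931697]] [[1192.79042224  897.55334444   60.        ]]
```

View pics/g9.png

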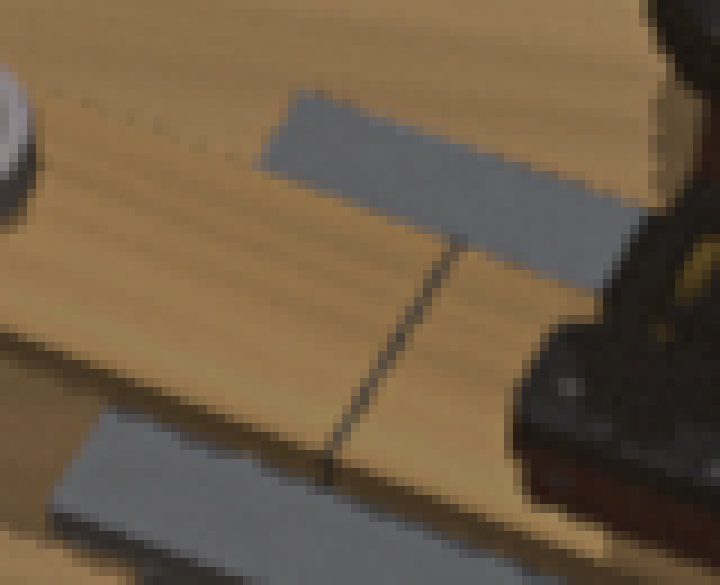

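Call:
move_arm --pt "-2 -5 -2 0.002 1" --pt "-4 -12 -2 0.005 1" --pt "-6.5 -19 -2 0.008 1" --pt "-9 -26 -2 0.011 1" --pt "-11 -33 -2 0.013 1" --pt "-13 -40 -2 0.015 1" --pt "-15 -46 -2 0.018 1" --pt "-17 -52.5 -2 0.02 1" --pt "-17 -52.5 -2 0.02 1" --pt "-17 -52.5 -2 0.02 1"

```text
t: 20.72
ee_pos: [528.8, 71.3, 78.2]
orientation: [1.386, 1.089, -1.357]
ft_force: [3.9, 7.2, 14.6]
width: 25.7
```

Run:
```python
from h import *
s=get_image("scene");t=get_image("top");cv2.imwrite("pics/g10s.png",s);cv2.imwrite("pics/g10t.png",t)
cv2.imwrite("pics/g10.png",cv2.resize(s[195:260,255:335],None,fx=9,fy=9,interpolation=3))
cv2.imwrite("pics/g10b.png",cv2.resize(t[200:310,310:420],(600,600),interpolation=3))
o=ctrl.get_obs();print(o["ee_pos"],o["ft_force"],o["orientation"],o["moment"])
```

```text
[528.78542506  71.35377497  78.17462752] [ 2.89449413  6.92129988 14.95393003] [ 1.38643794  1.08885349 -1.35718776] [ 1.01246353  0.19169295 -0.34846111]
```

View pics/g10.png

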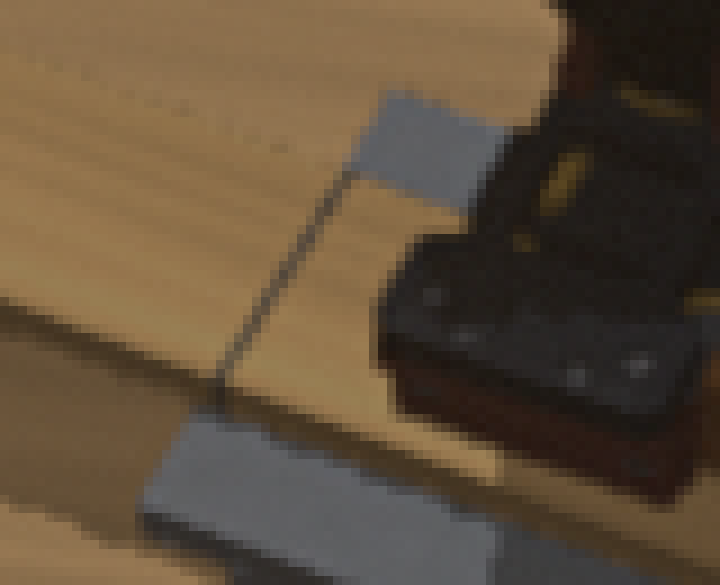

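View pics/g10b.png

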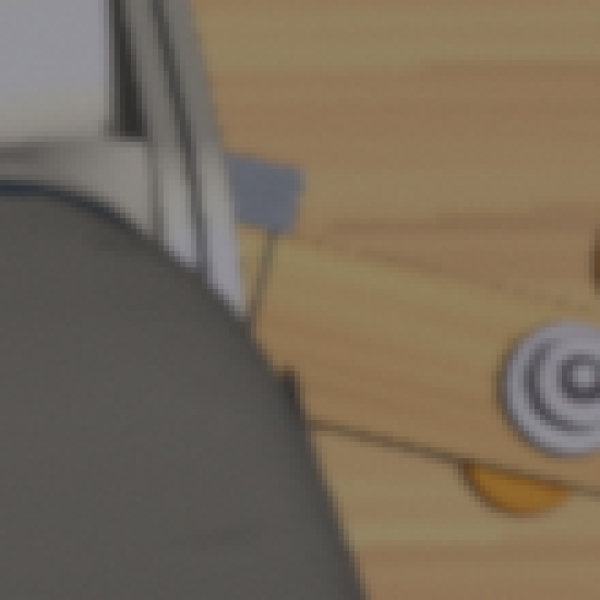

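```bash
cat > l.py <<'E'
from h import *
def go(l,e,off,f):
    q=lambda p:(np.array(p,float)+.5)/f-.5+off
    l=onz("scene",q(l),75)[:,:2];E0=np.array([[567.3,-51.5],[430.7,-21.0]])
    e=onz("scene",q(e),60)[:,:2]
    for nm,E in(("first",E0),("now",e)):
        u=E[0]-E[1];u/=np.linalg.norm(u);out=np.array([u[1],-u[0]]);c=E.mean(0);d=l[0]-l[1]
        print(nm,"len",np.linalg.norm(d),"out",(l-c)@out,"mean",(l.mean(0)-c)@out,"lat",(l.mean(0)-E0.mean(0))@u,"askew",np.arctan2(d[1],d[0])-np.arctan2(u[1],u[0]),out)
E
python3 - <<'E'
from l import *
go([(352,173),(222,377)],[(392,92),(142,507)],[255,195],9)
E
```

```text
first len 68.2677802937689 out [-7.93419751 -5.9139838 ] mean -6.924090657327961 lat 2.4268535164495293 askew 3.111995841255338 [-0.2179138  -0.97596802]
now len 68.2677802937689 out [7.91707346 6.30552174] mean 7.111297599180171 lat -2.385346790779088 askew -0.023608522658826292 [0.22375423 0.9746456 ]
```

```bash
cat >> l.py <<'E'
def line(s,a,b):
    # dark scribed line between pixel a and b: subpixel centroid of darkness per row
    g=cv2.GaussianBlur(s,(0,0),.5).astype(float).sum(2);P=[]
    for y in range(int(np.ceil(min(a[1],b[1])+2)),int(max(a[1],b[1])-2)+1):
        x=a[0]+(b[0]-a[0])*(y-a[1])/(b[1]-a[1]);xs=np.arange(int(round(x))-4,int(round(x))+5)
        v=g[y,xs];w=np.clip(np.median(v)-8-v,0,None)
        if w.sum()>0:P.append(((w*xs).sum()/w.sum(),y))
    P=np.array(P);k=np.polyfit(P[:,1],P[:,0],1);r=P[:,0]-np.polyval(k,P[:,1]);P=P[abs(r)<1];k=np.polyfit(P[:,1],P[:,0],1)
    ys=np.array([a[1],b[1]]);print("n",len(P),"rms",np.std(P[:,0]-np.polyval(k,P[:,1])))
    return np.c_[np.polyval(k,ys),ys]
def rep(l,E0=np.array([[567.3,-51.5],[430.7,-21.0]])):
    l=onz("scene",l,75)[:,:2];u=E0[0]-E0[1];u/=np.linalg.norm(u);out=np.array([u[1],-u[0]])
    d=l[1]-l[0];d=d*np.sign(d[0])
    print("line",l,"out",(l-E0.mean(0))@out,"mean",((l-E0.mean(0))@out).mean(),"askew",np.arctan2(d[1],d[0])-np.arctan2(u[1],u[0]))
E
python3 - <<'E'
from l import *
from scipy.spatial.transform import Rotation as R
rep(line(cv2.imread("pics/scene0.png"),(351.4,233.2),(336.8,256.6)))
rep(line(cv2.imread("pics/g8s.png"),(316,221.1),(301.5,246)))
rep(line(cv2.imread("pics/g10s.png"),(293.6,213.7),(279.2,236.4)))
for r in([2.045,.337,-2.042],[1.429,1.052,-1.422],[1.396,1.081,-1.377],[1.38643794,1.08885349,-1.35718776]):
    M=R.from_rotvec(r).as_matrix();print(np.arctan2(M[1,1],M[0,1]),M[:,0])
# edge, gray/wood saturation step in scene0 and top0
for n,f,a,b in(("scene","scene0",(299,205),(270.6,251.5)),("scene","g8s",(299,205),(270.6,251.5)),("scene","g10s",(299,205),(270.6,251.5)),("top","top0",(365,230.6),(351.6,292.6))):
    s=cv2.imread(f"pics/{f}.png").astype(float);g=s[...,0]-s[...,2];g=cv2.GaussianBlur(g,(0,0),.5);P=[]
    for y in range(int(a[1])+3,int(b[1])-2):
        x=a[0]+(b[0]-a[0])*(y-a[1])/(b[1]-a[1]);x0=int(round(x))
        i,o_=(6,-6) if n=="scene" else(-6,6)
        vi,vo=g[y,x0+i],g[y,x0+o_]
        if vi<-8 or vo>-15:continue
        th=(vi+vo)/2;xs=np.arange(x0-6,x0+7);v=g[y,xs]-th
        c=np.where(v[:-1]*v[1:]<0)[0]
        if len(c)==1:c=c[0];P.append((xs[c]+v[c]/(v[c]-v[c+1]),y))
    P=np.array(P)
    if len(P)<4:print(f,"few");continue
    k=np.polyfit(P[:,1],P[:,0],1);r=P[:,0]-np.polyval(k,P[:,1]);P=P[abs(r)<.7];k=np.polyfit(P[:,1],P[:,0],1)
    e=onz(n,np.c_[np.polyval(k,[a[1],b[1]]),[a[1],b[1]]],60);d=e[1]-e[0];d*=np.sign(d[0]);E0=np.array([[567.3,-51.5],[430.7,-21.0]]);u=E0[0]-E0[1];u/=np.linalg.norm(u);out=np.array([u[1],-u[0]])
    print(f,len(P),np.std(P[:,0]-np.polyval(k,P[:,1])),"edge out",(e[:,:2]-E0.mean(0))@out,"ang",np.arctan2(d[1],d[0])-np.arctan2(u[1],u[0]))
E
```

```text
n 19 rms 0.15100777454424116
line [[499.44581902 111.68281243]
 [564.74868854  91.16924721]] out [-144.47484425 -138.68465683] mean -141.57975053894833 askew -0.08469242466434718
n 21 rms 0.17191364396591538
line [[481.05879045  30.16297539]
 [552.20668092  11.02764885]] out [-60.90730304 -57.73594321] mean -59.321623129055766 askew -0.04305786411941154
n 19 rms 0.1031280969056985
line [[469.73289608 -22.45596713]
 [535.91621568 -38.87293082]] out [-7.08482923 -5.48465612] mean -6.284742673306949 askew -0.023468865905407837
-1.242902409697078 [ 1.59613015e-03 -7.74104483e-04 -9.99998427e-01]
-0.2986189022495953 [ 0.00365394  0.00170158 -0.99999188]
-0.24457316244566202 [ 0.00993273  0.0048269  -0.99993902]
-0.22504434087599615 [ 0.01622651  0.00639162 -0.99984791]
scene0 8 0.20164594643896222 edge out [9.25236112 0.16244841] ang 0.06694049615743894
g8s 13 0.1833454380296708 edge out [0.26679221 2.5981649 ] ang -0.016598585161695517
g10s 11 0.17569116027683682 edge out [-0.07903495  2.67703905] ang -0.019596418100767676
top0 26 0.12664505990724143 edge out [2.11841159 0.57760146] ang -0.010955711180818756
```

Call:
move_arm --pt "-0.7 -2 -2 0.005 1" --pt "-1.4 -4.5 -2 0.01 1" --pt "-2 -7 -2 0.015 1" --pt "-2.5 -8.5 -2 0.015 1" --pt "-2.5 -8.5 -2 0.015 1" --pt "-2.5 -8.5 -2 0.015 1"

```text
t: 21.58
ee_pos: [528.9, 64.8, 78.1]
orientation: [1.382, 1.095, -1.342]
ft_force: [1.1, 11.9, 15.2]
width: 26.5
```

Run:
```python
from l import *
s=get_image("scene");cv2.imwrite("pics/g11s.png",s)
cv2.imwrite("pics/g11.png",cv2.resize(s[195:260,260:330],None,fx=9,fy=9,interpolation=3))
rep(line(s,(291.5,212),(277.5,235)))
```

```text
n 20 rms 0.09391934372100665
line [[465.80214234 -27.68216732]
 [533.2119156  -44.68924965]] out [-1.12765949  0.78118935] mean -0.17323506999291843 askew -0.02746018256663471
```

View pics/g11.png

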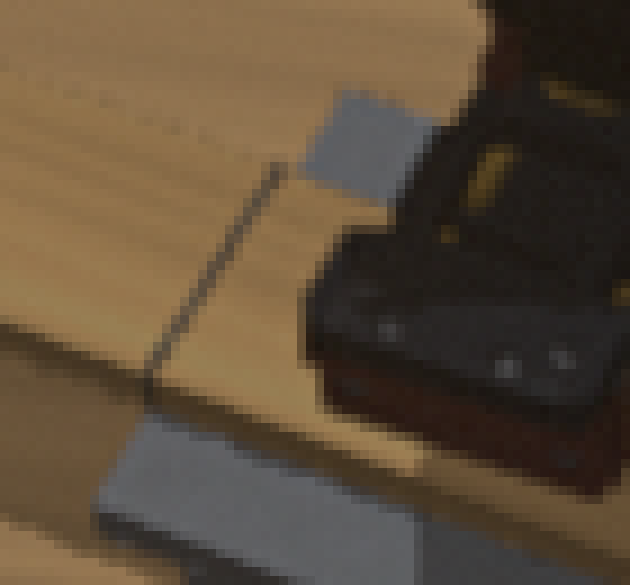

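Run:
```python
from l import *
from scipy.spatial.transform import Rotation as R
o=ctrl.get_obs();M=R.from_rotvec(o["orientation"]).as_matrix();print(np.arctan2(M[1,1],M[0,1]),M[:,0],o["moment"],o["ee_pos"],o["width"])
# edge visible at both sides in g11s: fit separately, saturation transition
for f in("g8s","g10s","g11s"):
    s=cv2.imread(f"pics/{f}.png").astype(float);g=cv2.GaussianBlur(s[...,0]-s[...,2],(0,0),.5)
    for y in list(range(207,214))+list(range(240,252)):
        x=299+(270.6-299)*(y-205)/46.5;x0=int(round(x));xs=np.arange(x0-5,x0+6);v=g[y,xs]
        th=(v[-1]+v[0])/2;c=np.where((v[:-1]-th)*(v[1:]-th)<0)[0]
        if v[-1]>-8 and v[0]<-12 and len(c)==1:
            c=c[0];X=xs[c]+(th-v[c])/(v[c+1]-v[c]);e=onz("scene",[(X,y)],60)[0,:2]
            print(f,y,round(X,2),e.round(1),((e-[499,-36.25])@[-.2179,-.976]).round(2))
```

```text
-0.21170373972879872 [ 0.02144624  0.00955255 -0.99972437] [ 1.90241009  0.55169165 -0.50440148] [528.8677791   64.80191574  78.09941829] 26.125404099478082
g8s 207 296.38 [437.8 -23.2] 0.61
g8s 208 295.86 [440.9 -23.7] 0.46
g8s 209 295.1 [444.  -24.8] 0.82
g8s 210 294.42 [447.1 -25.7] 0.99
g8s 211 293.93 [450.2 -26.2] 0.78
g8s 212 293.43 [453.2 -26.6] 0.58
g8s 213 293.37 [456.  -26.1] -0.51
g8s 242 274.86 [541.6 -47.9] 2.09
g8s 243 274.26 [544.4 -48.5] 2.08
g8s 244 273.61 [547.2 -49.3] 2.2
g8s 245 273.0 [550.  -49.9] 2.22
g8s 246 272.31 [552.8 -50.7] 2.42
g8s 247 271.73 [555.6 -51.3] 2.39
g8s 248 271.01 [558.4 -52.2] 2.62
g8s 249 270.47 [561.2 -52.7] 2.52
g8s 250 269.99 [563.9 -53.1] 2.29
g8s 251 269.92 [566.4 -52.6] 1.26
g10s 207 296.42 [437.8 -23.1] 0.53
g10s 208 295.88 [440.9 -23.7] 0.42
g10s 209 295.11 [444.  -24.8] 0.79
g10s 210 294.45 [447.1 -25.6] 0.92
g10s 211 293.89 [450.2 -26.2] 0.85
g10s 212 293.38 [453.2 -26.7] 0.67
g10s 213 292.84 [456.3 -27.3] 0.57
g10s 242 274.71 [541.6 -48.2] 2.39
g10s 243 274.24 [544.4 -48.6] 2.13
g10s 244 273.59 [547.2 -49.3] 2.25
g10s 245 272.95 [550. -50.] 2.33
g10s 246 272.35 [552.8 -50.7] 2.34
g10s 247 271.73 [555.6 -51.3] 2.38
g10s 248 271.02 [558.4 -52.2] 2.62
g10s 249 270.47 [561.2 -52.7] 2.53
g10s 250 269.98 [563.9 -53.1] 2.31
g10s 251 269.91 [566.4 -52.6] 1.29
g11s 207 296.37 [437.8 -23.2] 0.64
g11s 208 295.86 [440.9 -23.7] 0.46
g11s 209 295.15 [444.  -24.7] 0.71
g11s 210 294.44 [447.1 -25.6] 0.95
g11s 211 293.9 [450.2 -26.2] 0.83
g11s 212 293.48 [453.2 -26.5] 0.47
g11s 213 292.95 [456.2 -27. ] 0.34
g11s 243 274.21 [544.4 -48.6] 2.19
g11s 244 273.6 [547.2 -49.3] 2.23
g11s 245 272.95 [550. -50.] 2.33
g11s 246 272.33 [552.8 -50.7] 2.37
g11s 247 271.72 [555.6 -51.3] 2.4
g11s 248 271.06 [558.4 -52.1] 2.53
g11s 249 270.48 [561.2 -52.7] 2.49
g11s 250 269.96 [563.9 -53.2] 2.36
g11s 251 269.88 [566.4 -52.7] 1.35
```

Call:
move_arm --pt "-0.4 -1 -2 0.01 1" --pt "-0.8 -2 -2 0.02 1" --pt "-1 -3 -2 0.03 1" --pt "-1 -3.6 -2 0.03 1" --pt "-1 -3.6 -2 0.03 1"

```text
t: 22.25
ee_pos: [529.3, 63.3, 77.8]
orientation: [1.365, 1.111, -1.318]
ft_force: [-1.8, 13.7, 16.9]
width: 26.7
```

Run:
```python
from l import *
E1=np.array([[567.3,-54.05],[430.7,-21.5]])
s=get_image("scene");cv2.imwrite("pics/g12s.png",s)
cv2.imwrite("pics/g12.png",cv2.resize(s[195:260,260:330],None,fx=9,fy=9,interpolation=3))
rep(line(cv2.imread("pics/g11s.png"),(291.5,212),(277.5,235)),E1)
rep(line(s,(290.5,212),(276.5,235)),E1)
```

```text
n 20 rms 0.09391934372100665
line [[465.80214234 -27.68216732]
 [533.2119156  -44.68924965]] out [-2.12278134 -1.20428597] mean -1.6635336551712945 askew -0.013211949473056622
n 20 rms 0.10742864484808912
line [[466.0378646  -28.9609511 ]
 [533.44032369 -45.92429197]] out [-0.93346601 -0.05582537] mean -0.49464569023228994 askew -0.012627479027733701
```

View pics/g12.png

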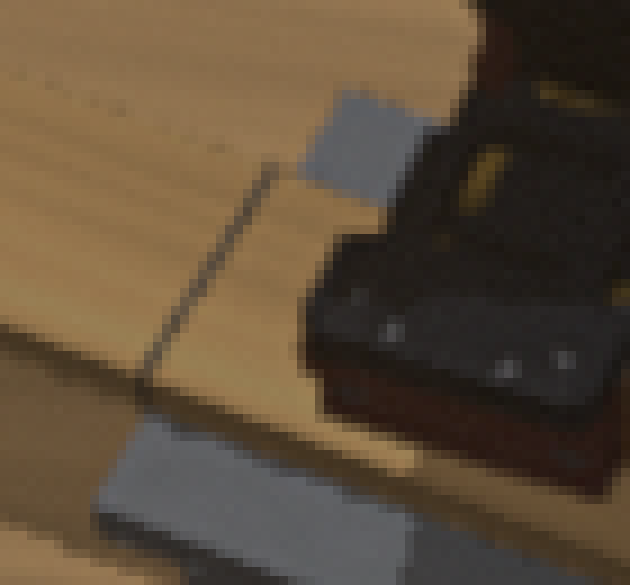

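Call:
move_arm --pt "-0.8 -0.7 -1.7 0 1" --pt "-1.6 -1.4 -1.7 0 1" --pt "-2.4 -1.8 -1.7 0 1" --pt "-3 -2 -1.7 0 1" --pt "-3 -2 -1.7 0 1"

```text
t: 22.92
ee_pos: [529.2, 63.3, 78.1]
orientation: [1.372, 1.109, -1.313]
ft_force: [1.6, 12.3, 14.7]
width: 27.0
```

Run:
```python
from l import *
E1=np.array([[567.3,-54.05],[430.7,-21.5]])
s=get_image("scene");cv2.imwrite("pics/g13s.png",s)
rep(line(s,(290.5,212),(276.5,235)),E1)
```

```text
n 20 rms 0.09699335530273613
line [[466.05021665 -29.02795894]
 [533.48344038 -46.15742951]] out [-0.87114636  0.16096817] mean -0.35508909608702843 askew -0.014835138418534871
```

Run:
```python
from h import *
from scipy.spatial.transform import Rotation as R
o=ctrl.get_obs();M=R.from_rotvec(o["orientation"]).as_matrix();print(np.arctan2(M[1,1],M[0,1]),M[:,0],o["moment"],o["ee_pos"],o["ft_force"],o["joint_torque"])
s=cv2.imread("pics/g13s.png");cv2.imwrite("pics/g13.png",cv2.resize(s[150:270,220:380],(800,600),interpolation=3))
```

```text
-0.1851194083165969 [ 0.03003178  0.01615    -0.99941847] [ 2.0234144   0.36093615 -0.4593801 ] [529.162429    63.28656114  78.07097955] [ 2.24287753 12.90754903 14.7789893 ] [ -5.94552666 -41.54454231 -12.8883943   -2.59221643  -0.08633355
  -0.53338861]
```

View pics/g13.png

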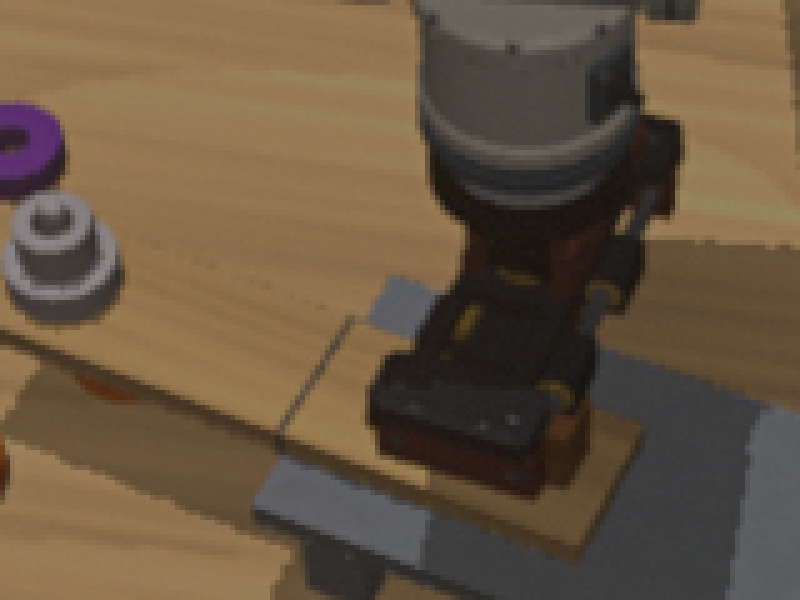

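Call:
move_arm --pt "-1.5 -0.3 -1.7 0 1" --pt "-3 -0.6 -1.7 0 1" --pt "-4.5 -1 -1.7 0 1" --pt "-6 -1 -1.7 0 1" --pt "-6 -1 -1.7 0 1"

```text
t: 23.6
ee_pos: [527.1, 63.8, 78.7]
orientation: [1.377, 1.105, -1.306]
ft_force: [3.5, 8.3, 14.5]
width: 26.3
```

Run:
```python
from l import *
from scipy.spatial.transform import Rotation as R
E1=np.array([[567.3,-54.05],[430.7,-21.5]])
s=get_image("scene");cv2.imwrite("pics/g14s.png",s)
rep(line(s,(290.5,212),(276.5,235)),E1)
o=ctrl.get_obs();M=R.from_rotvec(o["orientation"]).as_matrix();print(np.arctan2(M[1,1],M[0,1]),M[:,0],o["moment"],o["ee_pos"],o["ft_force"])
```

```text
n 20 rms 0.08404060309296657
line [[466.15216287 -29.5809943 ]
 [533.34407043 -45.40383593]] out [-0.3568042  -0.53979513] mean -0.44829966643432284 askew 0.0026509003241617646
-0.18541138104810018 [ 0.03809766  0.01825634 -0.99910724] [ 1.27943405 -0.02165285 -0.11831927] [527.08254331  63.83681157  78.68913209] [ 4.91394813  8.65665051 14.48371307]
```

Run:
```python
from l import *
E1=np.array([[567.3,-54.05],[430.7,-21.5]])
for i in range(10):s=get_image("scene")
rep(line(s,(290.5,212),(276.5,235)),E1)
o=ctrl.get_obs();print(o["t"],o["ee_pos"],o["ft_force"],o["width"])
cv2.imwrite("pics/g15.png",cv2.resize(s[150:270,220:380],(800,600),interpolation=3));cv2.imwrite("pics/g15f.png",s)
```

```text
n 20 rms 0.08229413656897722
line [[466.14877603 -29.56262162]
 [533.34524645 -45.41019488]] out [-0.37389143 -0.53388197] mean -0.45388669757232236 askew 0.002317364707046604
24.15 [527.09346629  63.80694292  78.67721135] [ 4.80019525  9.16226175 15.37725729] 26.50631106887714
```

View pics/g15.png

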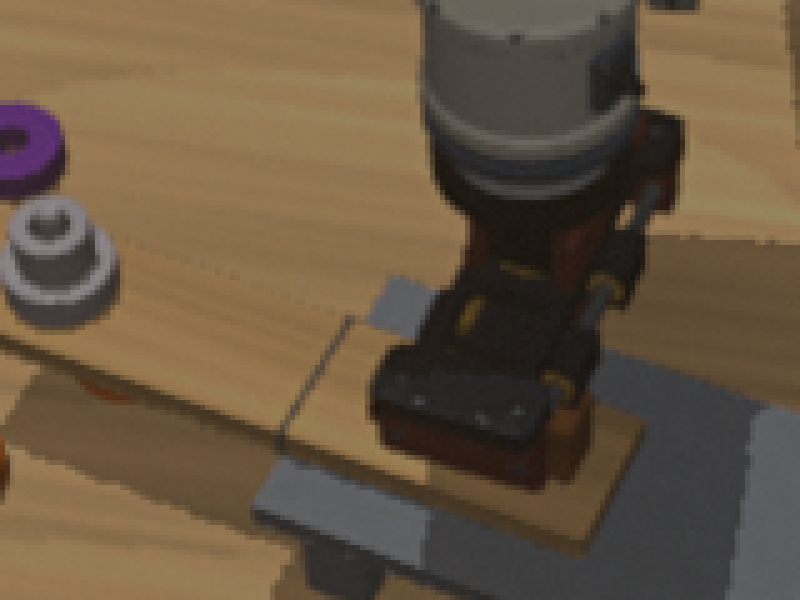

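View pics/g15f.png

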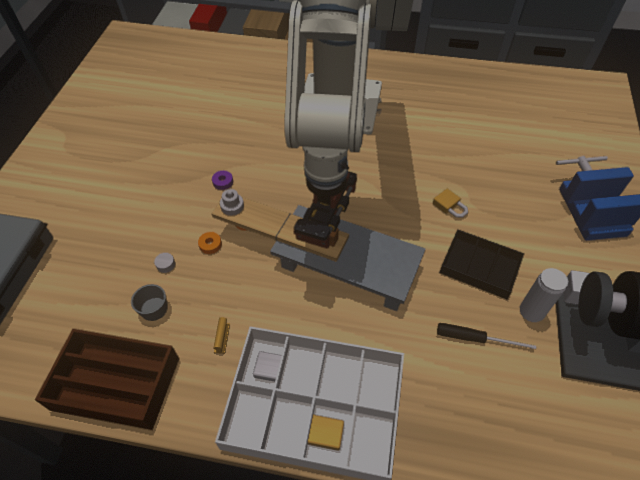

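Run:
```python
from l import *
l=np.array([[466.15,-29.56],[533.35,-45.41]]);u=l[1]-l[0];u/=np.linalg.norm(u);out=np.array([u[1],-u[0]]);c=l.mean(0)
P=c+125*out
f=lambda p:(proj("scene",p)-[220,150]+.5)*5-.5
print("narrow top pred z115/110/113",f([[*P,115],[*P,112],[*P,110]]))
I=[c-140*out+s*35*u for s in(1,-1)]
print("inner corners",f([[*I[0],75],[*I[0],78],[*I[1],75],[*I[1],78],[*I[0],60]]))
```

```text
narrow top pred z115/110/113 [[ 54.94506807 219.97999468]
 [ 55.99591245 224.55474779]
 [ 56.69383266 227.59332196]]
inner corners [[584.64681226 537.21318366]
 [584.77164869 533.14256256]
 [648.69141888 413.36110448]
 [648.95568172 409.14961998]
 [584.03139875 557.28905226]]
```

Run:
```python
from h import *
s=cv2.imread("pics/g15f.png")
cv2.imwrite("pics/g16.png",np.hstack([cv2.resize(s[180:220,210:250],(400,400),interpolation=3),cv2.resize(s[228:268,315:355],(400,400),interpolation=3)]))
```

```text
(no output)
```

View pics/g16.png

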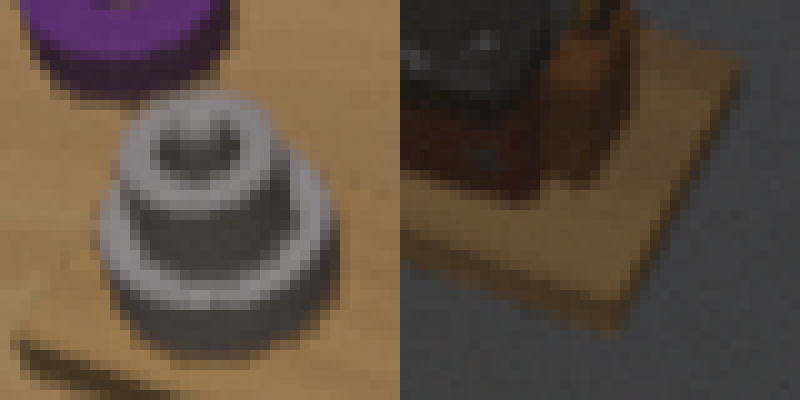

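```bash
python3 -c "
from workcell import ctrl
print(ctrl.close_job()); o=ctrl.get_obs(); print(o['t'],o['ee_pos'],o['ft_force'])"
```

```text
the job is handed in; nothing more can be done
None
the job is handed in; nothing more can be done
```

I threaded the wide collar and then the narrow one onto the post. Then I gripped the block, slid the board out along the step and handed in at about 24 s, still holding and pressing the board with about 15 N.

**Final position:** In the scene camera the scribed line is about 0.45 mm inside the edge and 0.002 rad askew, with no drift over 0.5 s. The top camera could not confirm this because the arm hid the line, but its view of the edge at the start agreed to within about 0.5 mm.

**Collars and flatness:** The last pictures show the collars stacked, wide below and narrow on top. The board shows no visible gap at its inner end. Other things on the bench look unmoved by eye.

**Disagreements:**
- **Block in the jaws:** near the end the tool had turned up to about 0.05 rad more than the board, with the block twisting a little in the jaws. The tool also leaned about 0.04 rad. I corrected the board's angle with a sideways nudge.
- **Pixel check of the flat board:** the narrow collar's top and one inner board corner came out 1–2 pixels from where I predicted. I put that down to the collar's play on the post and image blur. The inner end did not look lifted.

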